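# Chuck a lidded tank on the welding turntable

## Robot

A 6-joint arm with a two-finger parallel gripper is mounted at the origin on the work surface. World frame = base frame: x ahead of the robot, y to its left, z up, the work surface at z = 0. Lengths are in m, angles in rad, forces in N, time in s.
With the tool pointing down it reaches from about 0.3 to 0.75 m from the base axis. Payload 8.5 kg.
Tool frame: the origin (TCP) lies midway between the tips of the shut fingers; the grasp point (between the pads) lies 19 mm behind it (env.grasp_offset is the distance from the TCP to the grasp point, in m); z points along the fingers, y is the line along which they close (so a half turn about z gives the same grasp; the last joint's range is limited). The gripper opens to 88 mm and grips with 3 to 60 N. Pads are 18 mm wide; open, the fingers measure 123 mm over their backs; the gripper's body (75 mm by 187 mm) begins 45 mm behind the grasp point.
Start: joints at [-1.342, 0.381, 1.297, -0, 1.464, -0.215], TCP at [0.236, -0.497, 0.239] pointing down, gripper open.
Joint ranges: [-3.11, 3.11], [-0.89, 2.33], [0.22, 2.48], [-1.42, 4.56], [0.17, 2.85], [-2.88, 2.88]. Speed limits (rad/s): [2.39, 2.39, 3.14, 3.14, 3.14, 3.14].

## Interface

Orientations are given as a 3x3 rotation matrix whose columns are the frame's x, y, z axes.
In Python, from rig import env gives the robot as it stands.
- The arm moves only by the shell command python3 -m crank 'ROWS' [OPENING]. ROWS is JSON, a list of rows, each an object of numbers: "dx", "dy", "dz": the shift along the tool's x, y, z in units of 50 mm (1.0 is 50 mm); "ax", "ay", "az": the turn, a rotation vector about the tool's x, y, z in degrees. A call has 1 to 10 rows; each row is the pose to reach, as a shift and turn from the pose commanded when the call began, along the tool's axes at that moment; what a row does not reach only later rows make up. A row lasts 1/8 s, in which the tool goes at most 62.5 mm and 10.7 degrees, less where a joint would pass 70% of its speed; a pose out of reach is approached as far as the arm can. A call with a gripper value outside its range is refused whole. OPENING is the opening, from 0 (shut) to 1 (fully open), set as the call begins (- or left out, the last holds). The fingers move at their own pace and stop on an object; the grip force is fixed at half the most. Time passes only in rows, so rows that repeat a pose let the fingers close. It gives the time, the measured TCP pose, the force, the opening and the grip force at its end, in the units of the state.
- env.state(): the state, without advancing time (a new reading comes with each control period).
- env.read_camera(name): name is "side" or "top"; returns a dict with "image" (384x512x3 uint8, red, green, blue), "fov_y" (degrees; the focal length in pixels is half the picture's height over the tangent of half this angle, whatever the lens; pixels are square), "cx", "cy" (the principal point, pixels), "R" (3x3) and "t" (3): a world point X has camera coordinates R X + t. Camera axes: x right, y down, z forward; pixel columns grow to the right and rows downward; lengths in m; the calibration is good to about 2 mm. A picture is of the moment at which its call begins. There is no depth.
- env.finish_job(): hands the job in; it is judged then, once.
Trained networks look in a picture, given as the dict that the camera call returned (one of the last four; its "shot" number tells which), for a name from the list of things; names that differ only in an ending like _2 or _b are one class to them, and where a whole thing is asked for, a point or a joint stands for the part that bears it (a point fixed in the world has none). Each returns a list of dicts, best first, with "confidence" (0 to 1); they miss things now and then, are a little off and sometimes report something else, mostly with a low value. They report only what shows in the picture. A call takes as long as a camera call. They do not tell look-alikes from the thing itself.
- env.spot_in(picture, query): "box" ([left, top, width, height] in pixels, round what is visible of it).
- env.pinpoint(picture, query): "point" ([row, column] in pixels: a listed point, or the origin of a listed thing).
The state is a dict: "clock": time; "q": joint angles; "dq": joint speeds; "tau": joint torques, N m; "tcp_pos": TCP position; "tool_rot": TCP orientation; "force": force on the tool from outside, world axes, zero at the start; "torque": the same for the moment, N m; "width": opening from 0.0 (shut) to 1.0 (fully open); "finger_force": force on a finger pad.
Only numpy, scipy, OpenCV 4.12 (cv2) and the standard library are available. Lean on these libraries where they do the work, as an engineer would, in place of code of your own. Each camera call takes 0.05 s, during which the arm holds its last target. There are 200 camera calls.

## Task

Set up the little tank for its seam weld: carry it over to the welding turntable, keeping it level because the lid is only resting on it, stand it in the middle of the three open jaws and let go of it. Then push the chuck's scroll ring round clockwise (seen from above) by its handles, a good full turn and over several pushes if you like, until the ring comes up against its stop and all three jaws grip the tank. The lid must stay on throughout, and the other things on the bench stay where they are.

Things in the scene. Friction and masses are not known exactly. Their poses are not given: they have to be found in the camera images.
- tank: the small round metal tank, an open-topped can: 64 mm outside diameter, 55 mm tall, wall 4 mm, 0.25 to 0.42 kg, standing upright on the bench. Origin: centre of its underside, z up its axis. Grip it across its diameter near the top (finger tips 25 mm or more above its underside clear the jaws, which stand 20 mm above the chuck face)
- lid: the tank's loose round lid, 60 mm diameter, 5 mm thick, with a boss 22 mm wide and 8 mm high in the middle of its top and a 54 mm spigot that drops 4 mm into the tank's 56 mm bore; about 0.13 kg, not fastened. Origin: centre of the underside of its flange, which lies on the tank's rim 55 mm above the tank's origin, z up
- chuck_face (a point): centre of the flat 130 mm chuck face of the bench turntable, 100 mm above the bench: the spot where the tank stands. The vertical axis of the scroll ring goes through it. The turntable is bolted down, its spindle is locked, and its square base plate is 180 mm wide
- jaw0: one of three equal steel chuck jaws 120 degrees apart on the chuck face, 16 mm wide, 26 mm long radially, 20 mm high. Origin: bottom middle of its inner gripping face, x points radially outward. It slides radially, inward 1.6 mm for each rad of the ring. With the ring at 0 the gripping faces stand 42.5 mm from the chuck's axis (tank radius 32 mm). Smooth: closing jaws centre the tank
- jaw1: the second jaw, as jaw0
- jaw2: the third jaw, as jaw0
- scroll_ring (a joint): angle (rad) of the scroll ring, 150 mm diameter, around the chuck just below its face; it drives all three jaws. Grows clockwise seen from above, which closes the jaws. 0 = fully open; starts at 0 to 0.6; stops firmly at 6.9, where the jaws grip the tank: always a full turn or a little more. Needs 2 to 3 N at a handle, about 5 N for the final grip, and stays where it is left
- handle0 (a point): centre of the black ball (22 mm diameter) on the end of the first of the ring's three handles, 120 degrees apart. The handle is a 12 mm steel bar that slopes outward and up from the ring to the ball; the ball's centre is 120 mm from the chuck's axis and 112 mm above the bench, and goes round with the ring
- handle1 (a point): the ball on the second handle, as handle0 (120 degrees anticlockwise of handle0 seen from above)
- handle2 (a point): the ball on the third handle, as handle0 (120 degrees anticlockwise of handle1)
- bracket: bystander: a welded bracket of 30 mm square steel tube, 130 mm long, 40 mm wide, with three bolts on top, 53 mm high over all. Origin: centre of its underside, x along it
- nut_bin: bystander: a black open bin 120 x 90 x 40 mm with nuts in it. Origin: centre of its underside
- hammer: bystander: a hammer lying flat, 220 mm long, handle to its -x. Origin: centre of its underside
- magnet_square: bystander: a right-angled welding magnet, legs 90 mm, 20 mm high, lying flat
Not all that is in view belongs to the job. What is meant by the tank is not green, and is the smaller of those in its own colour.

How it is judged:
By the outcome, as a careful person would: the job done as asked, in the order asked, and still so for the second after the job is handed in, with the robot touching nothing.
It also fails if it takes over 72 s, if anything falls off the work surface, if the arm or the gripper's body presses on something with over 40 N, if the wrist force passes 120 N, or if a joint passes its speed limit or range.

## Working session

There is one attempt and no reset: what is moved stays moved. The work goes in short steps, Python scripts to look and compute and a shell command to move; the robot and the scene stay as the last step left them, time stands still between calls to the robot, and variables do not carry over. Pictures are saved under pics/ and viewed, at most 10 in all, crops included, and the job is handed in when it is done.

```bash
mkdir -p pics; ls
cat > h.py <<'E'
from rig import env
import numpy as np, cv2
def K(p):
    f=p["image"].shape[0]/2/np.tan(np.radians(p["fov_y"])/2); return f
def proj(p,X):
    c=np.array(p["R"])@np.array(X)+np.array(p["t"]); f=K(p); return [round(p["cy"]+f*c[1]/c[2],1),round(p["cx"]+f*c[0]/c[2],1)]
def onz(p,rc,z):
    f=K(p); R=np.array(p["R"]); d=R.T@np.array([(rc[1]-p["cx"])/f,(rc[0]-p["cy"])/f,1]); o=-R.T@np.array(p["t"])
    return o+d*(z-o[2])/d[2]
def save(p,n,crop=None,s=1):
    im=p["image"][:,:,::-1]
    if crop: r0,r1,c0,c1=crop; im=im[r0:r1,c0:c1]
    cv2.imwrite("pics/"+n,cv2.resize(im,None,fx=s,fy=s,interpolation=cv2.INTER_CUBIC))
E
python3 - <<'E'
from h import *
a=env.read_camera("top");b=env.read_camera("side")
im=np.hstack([a["image"],b["image"]])[:,:,::-1]
cv2.imwrite("pics/a.png",a["image"][:,:,::-1]);cv2.imwrite("pics/b.png",b["image"][:,:,::-1])
Z=dict(tank=0,lid=.055,chuck_face=.1,jaw0=.1,handle0=.112,handle1=.112,handle2=.112,bracket=0,nut_bin=0,hammer=0,magnet_square=0)
for n,p in (("top",a),("side",b)):
    print(n,p["fov_y"],p["cx"],p["cy"],(-np.array(p["R"]).T@p["t"]).round(3), [k for k in p])
    for q,z in Z.items():
        for d in env.pinpoint(p,q)[:4]: print(q,round(d["confidence"],2),np.round(d["point"],1),onz(p,d["point"],z).round(4))
print(env.state()["clock"],env.state()["tool_rot"],env.grasp_offset)
E
```

```text
pics
top 54.122339324830655 252.114537121958 189.44203275214207 [ 0.511 -0.056  1.077] ['image', 'fov_y', 'cx', 'cy', 'R', 't', 'shot']
tank 0.87 [232.3 307. ] [ 0.4995 -0.2027  0.    ]
tank 0.7 [241.1 353.2] [ 0.4775 -0.3335  0.    ]
tank 0.61 [249.2 396.7] [ 0.4575 -0.456   0.    ]
lid 0.69 [244.5 353.3] [ 0.4702 -0.3196  0.055 ]
chuck_face 0.61 [176.4 347.6] [ 0.6481 -0.294   0.1   ]
jaw0 0.46 [217.1 209.3] [0.5343 0.0645 0.1   ]
jaw0 0.45 [217. 235.] [ 0.5359 -0.0023  0.1   ]
jaw0 0.39 [195.3 220.9] [0.5916 0.036  0.1   ]
handle0 0.84 [186.9 260.8] [ 0.6145 -0.0675  0.112 ]
handle0 0.81 [183.4 180.8] [0.6194 0.1397 0.112 ]
handle0 0.6 [257.9 218.6] [0.4313 0.036  0.112 ]
handle0 0.53 [244.  354.1] [ 0.4738 -0.3069  0.112 ]
handle1 0.84 [186.9 260.8] [ 0.6145 -0.0675  0.112 ]
handle1 0.81 [183.4 180.8] [0.6194 0.1397 0.112 ]
handle1 0.6 [257.9 218.6] [0.4313 0.036  0.112 ]
handle1 0.53 [244.  354.1] [ 0.4738 -0.3069  0.112 ]
handle2 0.84 [186.9 260.8] [ 0.6145 -0.0675  0.112 ]
handle2 0.81 [183.4 180.8] [0.6194 0.1397 0.112 ]
handle2 0.6 [257.9 218.6] [0.4313 0.036  0.112 ]
handle
[... 1028 characters left out ...]
35  0.112 ]
handle1 0.65 [146.5 250.8] [0.6276 0.1448 0.112 ]
handle2 0.92 [176.  186.4] [0.4374 0.0347 0.112 ]
handle2 0.77 [195.8 256.9] [ 0.6117 -0.0735  0.112 ]
handle2 0.65 [146.5 250.8] [0.6276 0.1448 0.112 ]
bracket 0.52 [145.  205.8] [0.4963 0.3401 0.    ]
nut_bin 0.65 [300.4 304.4] [ 0.6821 -0.3169  0.    ]
nut_bin 0.36 [304. 210.] [ 0.4706 -0.2933  0.    ]
hammer 0.65 [142.5 257.8] [0.6773 0.3268 0.    ]
magnet_square 0.86 [215.3 311.3] [ 0.7683 -0.0541  0.    ]
magnet_square 0.46 [303.8 210.8] [ 0.4724 -0.293   0.    ]
1.2 [[ 9.03118574e-01  4.29391246e-01  6.48433268e-06]
 [ 4.29391246e-01 -9.03118574e-01 -1.42969735e-05]
 [-2.82873961e-07  1.56961780e-05 -1.00000000e+00]] 0.0187
```

View pics/a.png

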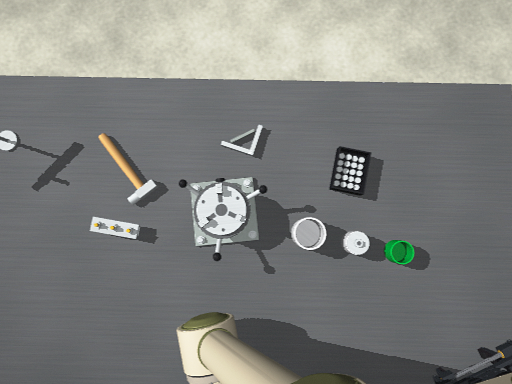

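View pics/b.png

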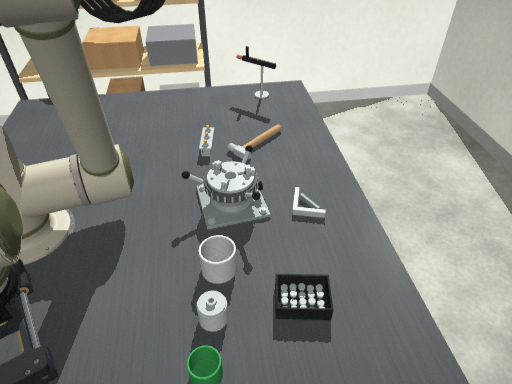

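The top view shows the lidded white tank at about (row 243, col 356) between a larger white can (234, 308) and a green one (251, 400). The chuck is at (210, 221) with handle balls at (187, 263), (183, 182) and (257, 217). The side view agrees, with the lidded tank at (310, 212). Next I refine the positions.

Run:
```python
from h import *
from scipy.optimize import least_squares
a=env.read_camera("top");b=env.read_camera("side")
for n,p in (("top",a),("side",b)):
    for q in ("tank","lid","scroll_ring"):
        for d in env.spot_in(p,q)[:3]:print(n,q,round(d["confidence"],2),np.round(d["box"],1))
# silhouette of the tank: bright threshold, predicted box
P=[];
def sil(p,x,y,parts):
    u=[]
    for r,z in parts:
        for t in np.linspace(0,2*np.pi,60): u.append(proj(p,[x+r*np.cos(t),y+r*np.sin(t),z]))
    u=np.array(u); return np.r_[u.min(0),u.max(0)].round(1)
parts=[(.032,0),(.032,.055),(.03,.06),(.011,.068)]
for n,p in (("top",a),("side",b)): print(n,"pred",sil(p,.475,-.333,parts))
c=[.557,.036]
for n,p in (("top",a),("side",b)): print(n,"face",sil(p,*c,[(.065,.1)]),"ring",proj(p,[*c,.1]))
big=np.hstack([cv2.resize(a["image"][215:270,290:425],None,fx=3,fy=3),np.zeros((165,5,3),np.uint8)])
A=cv2.resize(a["image"][170:270,170:280],(440,400),interpolation=2);
T=cv2.resize(a["image"][220:270,325:385],(480,400),interpolation=2);
cv2.imwrite("pics/c.png",np.hstack([A,T])[:400,:800,::-1])
S=cv2.resize(b["image"][280:340,185:245],(400,400),interpolation=2)
C=cv2.resize(b["image"][150:230,180:280],(400,320),interpolation=2);C=np.vstack([C,np.zeros((80,400,3),np.uint8)])
cv2.imwrite("pics/d.png",np.hstack([C,S])[:,:,::-1])
```

```text
top tank 0.76 [385.7 236.2  31.6  28.3]
top tank 0.73 [292.  215.1  36.2  34. ]
top tank 0.47 [343.  234.1  11.6  17.7]
top lid 0.71 [344.8 232.2  23.5  24.4]
top scroll_ring 0.82 [181.6 182.   85.8  80.6]
top scroll_ring 0.17 [216.5 184.6   6.8  11. ]
side tank 0.98 [186.9 345.6  35.3  36.9]
side tank 0.96 [198.  309.8  30.9  20.1]
side tank 0.61 [276.9 270.8  59.4  50.2]
side lid 0.82 [197.8 289.8  26.   27. ]
side scroll_ring 0.78 [182.1 144.7  79.3  60. ]
top pred [230.6 341.7 254.9 370.2]
side pred [291.7 195.7 333.4 228. ]
top face [183.7 195.5 233.7 245.5] ring [np.float64(208.6), np.float64(220.5)]
side face [160.6 207.1 190.4 254.7] ring [np.float64(174.8), np.float64(231.0)]
```

View pics/c.png

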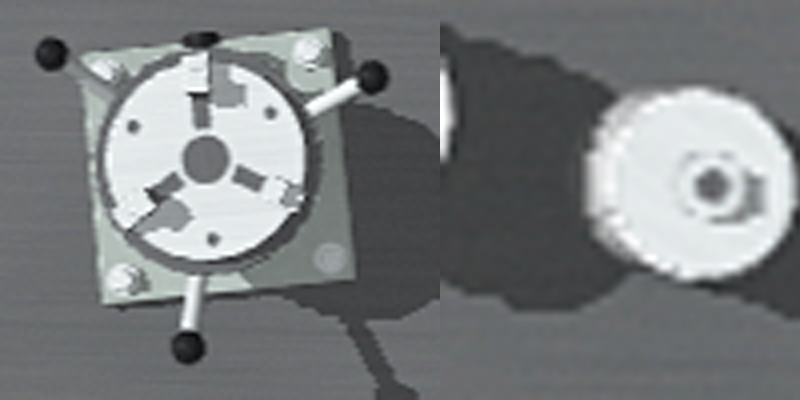

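View pics/d.png

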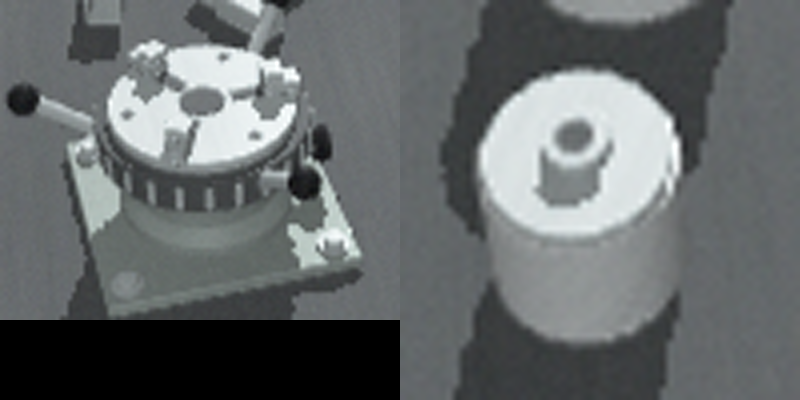

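The crops show the lid circle at rows 231–255, cols 345–369 in the top view, and the chuck hole at (209.6, 220.9) top and (174.9, 230.1) side. That puts the tank at about (0.4745, -0.331) and the chuck axis at about (0.555, 0.035). Handles sit at about -61°, 59° and 180°. I move above the tank with the fingers closing across the row of cans.

```bash
python3 -m crank '[{"dx":2,"dy":-0.3,"dz":0.7,"az":-26},{"dx":4,"dy":-0.65,"dz":1.4,"az":-50},{"dx":5.73,"dy":-0.95,"dz":2.18,"az":-74.6},{"dx":5.73,"dy":-0.95,"dz":2.18,"az":-74.6},{"dx":5.73,"dy":-0.95,"dz":2.18,"az":-74.6},{"dx":5.73,"dy":-0.95,"dz":2.18,"az":-74.6},{"dx":5.73,"dy":-0.95,"dz":2.18,"az":-74.6},{"dx":5.73,"dy":-0.95,"dz":2.18,"az":-74.6},{"dx":5.73,"dy":-0.95,"dz":2.18,"az":-74.6},{"dx":5.73,"dy":-0.95,"dz":2.18,"az":-74.6}]' 1
python3 - <<'E'
from h import *
s=env.state();print(s["clock"],s["tcp_pos"],s["tool_rot"],s["q"])
p=env.read_camera("side");save(p,"e.png",(230,384,130,330),3)
print(proj(p,s["tcp_pos"]))
E
```

```text
1.6 [ 0.23614961 -0.49668459  0.23876067] [[ 9.03137679e-01  4.29351060e-01  5.95215497e-06]
 [ 4.29351060e-01 -9.03137678e-01  3.98553066e-05]
 [ 2.24875336e-05 -3.34392651e-05 -9.99999999e-01]] [-1.34229569e+00  3.80573697e-01  1.29740553e+00  1.49108689e-05
  1.46365090e+00 -2.15275073e-01]
[np.float64(357.9), np.float64(34.7)]$[0]: bad value
```

View pics/e.png

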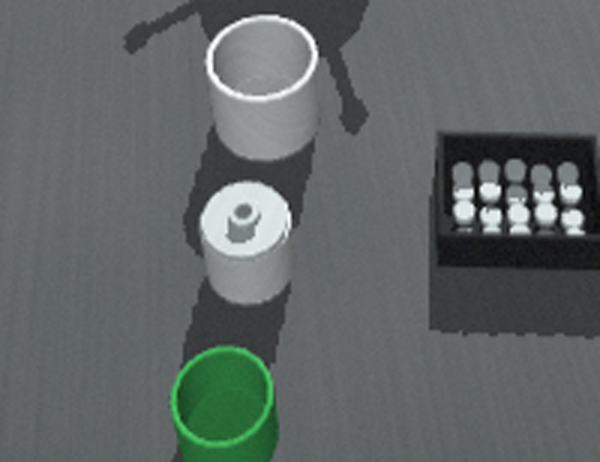

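The move was refused, so nothing moved. The picture shows the tank with its lid on at crop (240, 245), between the taller white can and the green can. I test the row format with a small row.

```bash
python3 -m crank '[{"dx":0.5,"dy":0,"dz":0,"ax":0,"ay":0,"az":-10}]' 1; python3 -m crank '[{"dx":2.0,"dy":-0.3}]'
```

```text
clock: 1.78
tcp_pos: [0.2582, -0.4864, 0.2387]
tool_rot: [[0.814, 0.581, -0.0], [0.581, -0.814, -0.0], [-0.0, -0.0, -1.0]]
force: [0.4, -0.0, 0.3]
width: 1.001
finger_force: 0.0$[0]: bad value
```

```bash
python3 -m crank '[{"dx":1,"dy":0,"dz":0.5,"ax":0,"ay":0,"az":-10}]' 1;  python3 -m crank '[{"dx":1.0,"dy":0}]'; python3 -m crank '[{"dx":1.25,"dy":0,"dz":0,"ax":0,"ay":0,"az":-20}]'
```

```text
clock: 1.9
tcp_pos: [0.2997, -0.4582, 0.2146]
tool_rot: [[0.7, 0.714, 0.001], [0.714, -0.7, -0.004], [-0.002, 0.004, -1.0]]
force: [1.0, 0.3, -0.1]
width: 1.002
finger_force: 0.0
clock: 2.02
tcp_pos: [0.3438, -0.4116, 0.212]
tool_rot: [[0.553, 0.833, -0.001], [0.833, -0.553, 0.003], [0.001, -0.003, -1.0]]
force: [0.4, -0.3, 0.6]
width: 1.0
finger_force: 0.0$[0]: bad value
```

```bash
python3 -m crank '[{"dx":0.7,"dy":0.3,"dz":0.4,"ax":0,"ay":0,"az":-10},{"dx":1.4,"dy":0.6,"dz":0.8,"ax":0,"ay":0,"az":-20},{"dx":2.1,"dy":0.95,"dz":1.2,"ax":0,"ay":0,"az":-30},{"dx":2.82,"dy":1.27,"dz":1.68,"ax":0,"ay":0,"az":-40},{"dx":2.82,"dy":1.27,"dz":1.68,"ax":0,"ay":0,"az":-44},{"dx":2.82,"dy":1.27,"dz":1.68,"ax":0,"ay":0,"az":-44},{"dx":2.82,"dy":1.27,"dz":1.68,"ax":0,"ay":0,"az":-44}]' 1
python3 - <<'E'
from h import *
s=env.state();print(s["tcp_pos"].round(4) if hasattr(s["tcp_pos"],"round") else s["tcp_pos"],s["q"])
p=env.read_camera("side");save(p,"f.png",(230,384,130,330),3)
E
```

```text
clock: 2.9
tcp_pos: [0.4744, -0.331, 0.1301]
tool_rot: [[-0.175, 0.985, 0.0], [0.985, 0.175, -0.0], [-0.001, 0.0, -1.0]]
force: [-0.2, -0.6, 0.1]
width: 0.999
finger_force: 0.0
[ 0.4744 -0.331   0.1301] [-8.13764228e-01  5.26760959e-01  1.38449461e+00  1.74016411e-05
  1.22966429e+00 -9.89274371e-01]
```

View pics/f.png

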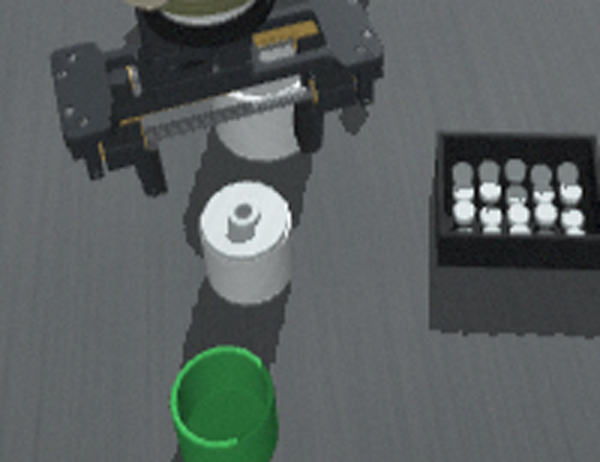

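The open gripper is above the tank with its fingers either side of it, clear of both neighbours. I descend, then close.

```bash
python3 -m crank '[{"dx":0,"dy":0,"dz":0.6,"ax":0,"ay":0,"az":0},{"dx":0,"dy":0,"dz":1.2,"ax":0,"ay":0,"az":0},{"dx":0,"dy":0,"dz":1.7,"ax":0,"ay":0,"az":0},{"dx":0,"dy":0,"dz":2,"ax":0,"ay":0,"az":0},{"dx":0,"dy":0,"dz":2,"ax":0,"ay":0,"az":0},{"dx":0,"dy":0,"dz":2,"ax":0,"ay":0,"az":0}]' 1
python3 -m crank '[{"dx":0,"dy":0,"dz":0,"ax":0,"ay":0,"az":0},{"dx":0,"dy":0,"dz":0,"ax":0,"ay":0,"az":0},{"dx":0,"dy":0,"dz":0,"ax":0,"ay":0,"az":0},{"dx":0,"dy":0,"dz":0,"ax":0,"ay":0,"az":0},{"dx":0,"dy":0,"dz":0,"ax":0,"ay":0,"az":0},{"dx":0,"dy":0,"dz":0,"ax":0,"ay":0,"az":0}]' 0.65
```

```text
clock: 3.7
tcp_pos: [0.4749, -0.3312, 0.0307]
tool_rot: [[-0.176, 0.984, 0.001], [0.984, 0.176, -0.001], [-0.001, 0.001, -1.0]]
force: [0.8, -0.4, -0.1]
width: 1.001
finger_force: 0.0
clock: 4.45
tcp_pos: [0.4751, -0.3308, 0.0302]
tool_rot: [[-0.176, 0.984, 0.001], [0.984, 0.176, -0.001], [-0.001, 0.001, -1.0]]
force: [3.3, 1.9, 5.2]
width: 0.716
finger_force: 30.4
```

```bash
python3 -m crank '[{"dx":0,"dy":0,"dz":-0.1,"ax":0,"ay":0,"az":0},{"dx":0,"dy":0,"dz":-0.3,"ax":0,"ay":0,"az":0},{"dx":0,"dy":0,"dz":-0.6,"ax":0,"ay":0,"az":0},{"dx":0,"dy":0,"dz":-1.0,"ax":0,"ay":0,"az":0},{"dx":0,"dy":0,"dz":-1.5,"ax":0,"ay":0,"az":0},{"dx":0,"dy":0,"dz":-2.0,"ax":0,"ay":0,"az":0},{"dx":0,"dy":0,"dz":-2.5,"ax":0,"ay":0,"az":0},{"dx":0,"dy":0,"dz":-2.9,"ax":0,"ay":0,"az":0},{"dx":0,"dy":0,"dz":-3.1,"ax":0,"ay":0,"az":0},{"dx":0,"dy":0,"dz":-3.2,"ax":0,"ay":0,"az":0}]' 0.65
python3 - <<'E'
from h import *
s=env.state()
p=env.read_camera("side");save(p,"g.png",(190,330,130,330),3)
print(s["force"],s["tcp_pos"],s["tool_rot"])
x,y,z=s["tcp_pos"]; print("lid centre exp",proj(p,[x,y,z-.03+.06]),"bottom",proj(p,[x,y,z-.03]))
R=np.array(s["tool_rot"]);d=np.array([.555,.035,.190])-s["tcp_pos"];print((R.T@d/.05).round(3))
E
```

```text
clock: 5.7
tcp_pos: [0.4744, -0.3306, 0.1902]
tool_rot: [[-0.177, 0.984, 0.0], [0.984, 0.177, -0.0], [-0.0, -0.0, -1.0]]
force: [-0.7, -0.2, -5.1]
width: 0.712
finger_force: 30.4
[-0.72974404 -0.19283224 -5.13076958] [ 0.47442772 -0.33060336  0.19018733] [[-1.76542572e-01  9.84293005e-01  7.39364441e-06]
 [ 9.84292999e-01  1.76542572e-01 -1.09802981e-04]
 [-1.09383599e-04 -1.21073883e-05 -9.99999994e-01]]
lid centre exp [np.float64(253.0), np.float64(203.5)] bottom [np.float64(273.4), np.float64(206.4)]
[6.913e+00 2.877e+00 3.000e-03]
```

View pics/g.png

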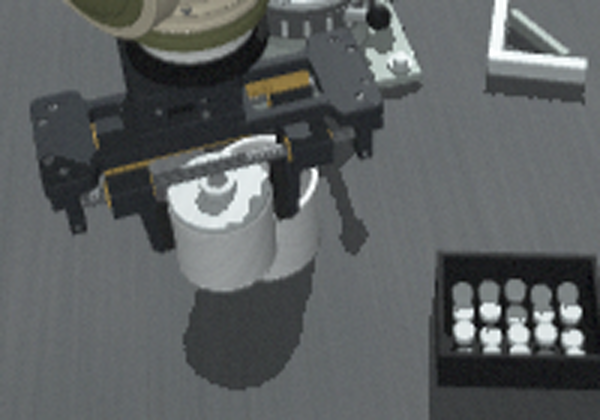

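The tank is held upright with the lid on, at crop (185, 220), and it matches the expected position to within 1 px. I carry it smoothly over the chuck.

```bash
python3 -m crank '[{"dx":0.09,"dy":0.04,"dz":0,"ax":0,"ay":0,"az":0},{"dx":0.28,"dy":0.12,"dz":0,"ax":0,"ay":0,"az":0},{"dx":0.55,"dy":0.23,"dz":0,"ax":0,"ay":0,"az":0},{"dx":0.92,"dy":0.38,"dz":0,"ax":0,"ay":0,"az":0},{"dx":1.38,"dy":0.58,"dz":0,"ax":0,"ay":0,"az":0},{"dx":1.85,"dy":0.77,"dz":0,"ax":0,"ay":0,"az":0},{"dx":2.31,"dy":0.96,"dz":0,"ax":0,"ay":0,"az":0},{"dx":2.77,"dy":1.15,"dz":0,"ax":0,"ay":0,"az":0},{"dx":3.23,"dy":1.34,"dz":0,"ax":0,"ay":0,"az":0},{"dx":3.69,"dy":1.54,"dz":0,"ax":0,"ay":0,"az":0}]' 0.65
python3 -m crank '[{"dx":0.46,"dy":0.19,"dz":0,"ax":0,"ay":0,"az":0},{"dx":0.92,"dy":0.38,"dz":0,"ax":0,"ay":0,"az":0},{"dx":1.38,"dy":0.58,"dz":0,"ax":0,"ay":0,"az":0},{"dx":1.85,"dy":0.77,"dz":0,"ax":0,"ay":0,"az":0},{"dx":2.22,"dy":0.92,"dz":0,"ax":0,"ay":0,"az":0},{"dx":2.59,"dy":1.08,"dz":0,"ax":0,"ay":0,"az":0},{"dx":2.86,"dy":1.19,"dz":0,"ax":0,"ay":0,"az":0},{"dx":3.05,"dy":1.27,"dz":0,"ax":0,"ay":0,"az":0},{"dx":3.17,"dy":1.32,"dz":0,"ax":0,"ay":0,"az":0},{"dx":3.22,"dy":1.34,"dz":0,"ax":0,"ay":0,"az":0}]' 0.65
python3 -m crank '[{"dx":0,"dy":0,"dz":0.15,"ax":0,"ay":0,"az":0},{"dx":0,"dy":0,"dz":0.35,"ax":0,"ay":0,"az":0},{"dx":0,"dy":0,"dz":0.6,"ax":0,"ay":0,"az":0},{"dx":0,"dy":0,"dz":0.7,"ax":0,"ay":0,"az":0},{"dx":0,"dy":0,"dz":0.7,"ax":0,"ay":0,"az":0}]' 0.65
python3 - <<'E'
from h import *
s=env.state()
p=env.read_camera("side");save(p,"i.png",(110,240,150,310),4)
print(s["force"],s["tcp_pos"]); x,y,z=s["tcp_pos"]
for h in (0,.055):
  u=np.array([proj(p,[x+.032*np.cos(t),y+.032*np.sin(t),z-.03+h]) for t in np.linspace(0,6.28,60)]);print(h,u.min(0),u.max(0))
E
```

```text
clock: 7.0
tcp_pos: [0.5178, -0.1334, 0.1898]
tool_rot: [[-0.177, 0.984, 0.0], [0.984, 0.177, 0.0], [0.0, 0.0, -1.0]]
force: [1.1, 0.3, -3.9]
width: 0.715
finger_force: 30.4
clock: 8.25
tcp_pos: [0.5553, 0.0349, 0.1897]
tool_rot: [[-0.177, 0.984, -0.0], [0.984, 0.177, -0.0], [-0.0, -0.0, -1.0]]
force: [-0.2, 0.1, -4.2]
width: 0.721
finger_force: 30.4
clock: 8.88
tcp_pos: [0.5552, 0.0347, 0.1543]
tool_rot: [[-0.176, 0.984, -0.001], [0.984, 0.176, 0.0], [0.0, -0.001, -1.0]]
force: [-0.1, -0.8, -3.8]
width: 0.717
finger_force: 30.4
[-0.10706804 -0.81358287 -3.84367859] [0.5552089  0.03473957 0.15430264]
0 [161. 218.] [175.6 241.8]
0.055 [144.4 216.6] [158.7 241.3]
```

View pics/i.png

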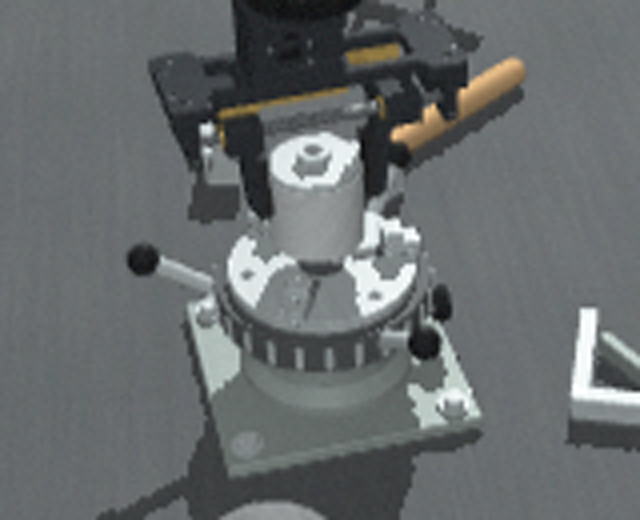

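The tank hangs centred above the jaws at crop (215, 317), against the face centre at about col 322. The lid is on. I lower it in small steps.

```bash
python3 -m crank '[{"dx":0,"dy":0,"dz":0.12,"ax":0,"ay":0,"az":0},{"dx":0,"dy":0,"dz":0.24,"ax":0,"ay":0,"az":0},{"dx":0,"dy":0,"dz":0.34,"ax":0,"ay":0,"az":0},{"dx":0,"dy":0,"dz":0.4,"ax":0,"ay":0,"az":0},{"dx":0,"dy":0,"dz":0.44,"ax":0,"ay":0,"az":0},{"dx":0,"dy":0,"dz":0.44,"ax":0,"ay":0,"az":0}]' 0.65
python3 -m crank '[{"dx":0,"dy":0,"dz":0.03,"ax":0,"ay":0,"az":0},{"dx":0,"dy":0,"dz":0.03,"ax":0,"ay":0,"az":0}]' 0.65
```

```text
clock: 9.68
tcp_pos: [0.5553, 0.0348, 0.1327]
tool_rot: [[-0.177, 0.984, -0.0], [0.984, 0.177, -0.0], [0.0, -0.0, -1.0]]
force: [0.3, -0.2, -3.6]
width: 0.714
finger_force: 30.4
clock: 9.93
tcp_pos: [0.5553, 0.0348, 0.1312]
tool_rot: [[-0.177, 0.984, -0.0], [0.984, 0.177, -0.0], [0.0, -0.0, -1.0]]
force: [0.5, -1.1, -4.1]
width: 0.715
finger_force: 30.4
```

```bash
python3 -m crank '[{"dx":0,"dy":0,"dz":0.02,"ax":0,"ay":0,"az":0},{"dx":0,"dy":0,"dz":0.02,"ax":0,"ay":0,"az":0}]' 0.65
python3 -m crank '[{"dx":0,"dy":0,"dz":0.02,"ax":0,"ay":0,"az":0},{"dx":0,"dy":0,"dz":0.02,"ax":0,"ay":0,"az":0}]' 0.65
```

```text
clock: 10.18
tcp_pos: [0.5553, 0.0348, 0.1303]
tool_rot: [[-0.177, 0.984, 0.0], [0.984, 0.177, 0.0], [-0.0, 0.0, -1.0]]
force: [-0.1, -0.2, -3.4]
width: 0.715
finger_force: 30.4
clock: 10.42
tcp_pos: [0.5554, 0.0348, 0.1302]
tool_rot: [[-0.177, 0.984, 0.001], [0.984, 0.177, -0.0], [-0.0, 0.001, -1.0]]
force: [-4.2, 0.3, 5.8]
width: 0.716
finger_force: 30.4
```

Contact is made, the force having gone from -3.4 to +5.8 N. I release and rise.

```bash
python3 -m crank '[{"dx":0,"dy":0,"dz":0,"ax":0,"ay":0,"az":0},{"dx":0,"dy":0,"dz":0,"ax":0,"ay":0,"az":0},{"dx":0,"dy":0,"dz":0,"ax":0,"ay":0,"az":0},{"dx":0,"dy":0,"dz":0,"ax":0,"ay":0,"az":0},{"dx":0,"dy":0,"dz":-0.2,"ax":0,"ay":0,"az":0},{"dx":0,"dy":0,"dz":-0.6,"ax":0,"ay":0,"az":0},{"dx":0,"dy":0,"dz":-1.1,"ax":0,"ay":0,"az":0},{"dx":0,"dy":0,"dz":-1.6,"ax":0,"ay":0,"az":0},{"dx":0,"dy":0,"dz":-1.6,"ax":0,"ay":0,"az":0}]' 1
python3 - <<'E'
from h import *
s=env.state()
a=env.read_camera("top");p=env.read_camera("side")
print(s["tcp_pos"],s["q"],s["clock"])
for c in (a,p):
  for d in env.pinpoint(c,"handle0"): print(round(d["confidence"],2),onz(c,d["point"],.112).round(4))
A=cv2.resize(a["image"][160:275,165:285],(400,383),interpolation=2);B=cv2.resize(p["image"][125:225,175:279],(400,383),interpolation=2)
cv2.imwrite("pics/j.png",np.hstack([A,B])[:,:,::-1])
E
```

```text
clock: 11.55
tcp_pos: [0.556, 0.0347, 0.2112]
tool_rot: [[-0.177, 0.984, 0.004], [0.984, 0.177, -0.001], [-0.001, 0.004, -1.0]]
force: [0.8, -0.3, -1.4]
width: 1.002
finger_force: 0.0
[0.55600237 0.03474805 0.21120195] [-1.50102365e-01  4.12250023e-01  1.32874297e+00  6.36731598e-06
  1.39632978e+00 -3.27656592e-01] 11.55
0.7 [ 0.6099 -0.0702  0.112 ]
0.94 [ 0.607  -0.0708  0.112 ]
0.93 [0.6224 0.1419 0.112 ]
0.76 [0.4316 0.0365 0.112 ]
0.75 [ 0.5315 -0.0123  0.112 ]
```

View pics/j.png

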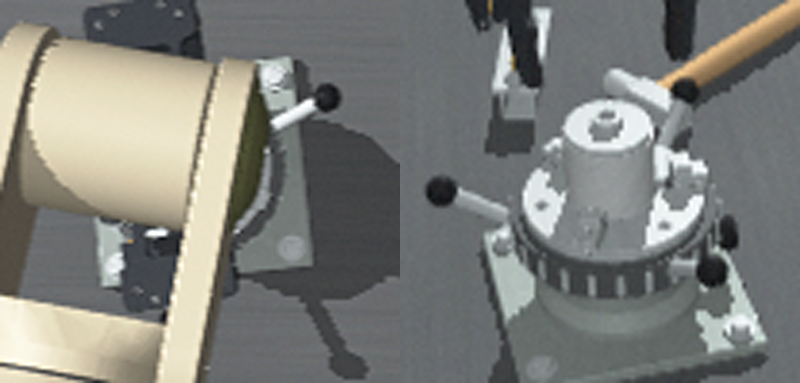

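The tank stands centred between the jaws with the lid seated (side crop, tank at (130, 605)). The rings' handle balls are still at about -61°, 60° and 180°. I go over the near handle at 180° with the tool's x axis radially outward.

```bash
python3 -m crank '[{"dx":0.05,"dy":-0.3,"dz":0,"ax":0,"ay":0,"az":-10},{"dx":0.1,"dy":-0.6,"dz":0,"ax":0,"ay":0,"az":-20},{"dx":0.15,"dy":-0.9,"dz":0,"ax":0,"ay":0,"az":-30},{"dx":0.2,"dy":-1.2,"dz":0,"ax":0,"ay":0,"az":-40},{"dx":0.25,"dy":-1.5,"dz":0,"ax":0,"ay":0,"az":-50},{"dx":0.3,"dy":-1.8,"dz":0,"ax":0,"ay":0,"az":-60},{"dx":0.4,"dy":-2.1,"dz":0,"ax":0,"ay":0,"az":-70},{"dx":0.42,"dy":-2.32,"dz":0,"ax":0,"ay":0,"az":-79.8},{"dx":0.42,"dy":-2.32,"dz":0,"ax":0,"ay":0,"az":-79.8},{"dx":0.42,"dy":-2.32,"dz":0,"ax":0,"ay":0,"az":-79.8}]' 0.5
python3 - <<'E'
from h import *
s=env.state();p=env.read_camera("side")
print(s["tcp_pos"],s["tool_rot"])
for d in env.pinpoint(p,"handle0"): print(round(d["confidence"],2),onz(p,d["point"],.112).round(4))
E
```

```text
clock: 13.0
tcp_pos: [0.4377, 0.035, 0.209]
tool_rot: [[-1.0, 0.004, -0.0], [0.004, 1.0, 0.0], [0.0, 0.0, -1.0]]
force: [-0.2, 0.1, -0.1]
width: 0.497
finger_force: 0.0
[0.43772783 0.03496189 0.20897514] [[-9.99991931e-01  4.00162564e-03 -3.54193316e-04]
 [ 4.00157607e-03  9.99991984e-01  1.40561811e-04]
 [ 3.54752952e-04  1.39143345e-04 -9.99999927e-01]]
0.9 [0.4282 0.0431 0.112 ]
0.87 [0.6212 0.1458 0.112 ]
0.59 [ 0.6081 -0.0621  0.112 ]
0.48 [0.6524 0.1658 0.112 ]
0.44 [ 0.5271 -0.0054  0.112 ]
```

```bash
python3 -m crank '[{"dx":0,"dy":0.05,"dz":0.5,"ax":0,"ay":0,"az":0},{"dx":0,"dy":0.05,"dz":1.0,"ax":0,"ay":0,"az":0},{"dx":0,"dy":0.05,"dz":1.5,"ax":0,"ay":0,"az":0},{"dx":0,"dy":0.05,"dz":1.7,"ax":0,"ay":0,"az":0},{"dx":0,"dy":0.05,"dz":1.7,"ax":0,"ay":0,"az":0}]' 0.5
python3 -m crank '[{"dx":0,"dy":-0.05,"dz":0.15,"ax":0,"ay":0,"az":0},{"dx":0,"dy":-0.05,"dz":0.3,"ax":0,"ay":0,"az":0},{"dx":0,"dy":-0.05,"dz":0.48,"ax":0,"ay":0,"az":0},{"dx":0,"dy":-0.05,"dz":0.48,"ax":0,"ay":0,"az":0}]' 0.5
python3 - <<'E'
# arc rows: tool x radial, clockwise seen from above => world theta decreases; tool yaw about tool z = +phi
import numpy as np
r=.117/.05
for d in (9,):
  for k in range(1,11):
    t=np.radians(d*k); print(d*k, round(r*(np.cos(t)-1),2), round(r*np.sin(t),2))
E
```

```text
clock: 13.72
tcp_pos: [0.4376, 0.0375, 0.1241]
tool_rot: [[-1.0, 0.001, -0.001], [0.001, 1.0, 0.0], [0.001, 0.0, -1.0]]
force: [0.0, 0.1, 0.4]
width: 0.506
finger_force: 0.0
clock: 14.22
tcp_pos: [0.4371, 0.0351, 0.0996]
tool_rot: [[-1.0, 0.001, -0.001], [0.001, 1.0, 0.0], [0.001, 0.0, -1.0]]
force: [-0.3, -0.1, -0.8]
width: 0.5
finger_force: 0.0
9 -0.03 0.37
18 -0.11 0.72
27 -0.26 1.06
36 -0.45 1.38
45 -0.69 1.65
54 -0.96 1.89
63 -1.28 2.08
72 -1.62 2.23
81 -1.97 2.31
90 -2.34 2.34
```

```bash
python3 -m crank '[{"dx":-0.03,"dy":0.37,"dz":0,"ax":0,"ay":0,"az":9},{"dx":-0.11,"dy":0.72,"dz":0,"ax":0,"ay":0,"az":18},{"dx":-0.26,"dy":1.06,"dz":0,"ax":0,"ay":0,"az":27},{"dx":-0.45,"dy":1.38,"dz":0,"ax":0,"ay":0,"az":36},{"dx":-0.69,"dy":1.65,"dz":0,"ax":0,"ay":0,"az":45}]' 0.5
python3 - <<'E'
from h import *
s=env.state();p=env.read_camera("side");print(s["force"],s["torque"])
for d in env.pinpoint(p,"handle0"): print(round(d["confidence"],2),onz(p,d["point"],.112).round(4))
E
```

```text
clock: 14.85
tcp_pos: [0.4713, 0.1181, 0.1002]
tool_rot: [[-0.703, 0.711, -0.002], [0.711, 0.703, -0.0], [0.001, -0.002, -1.0]]
force: [-2.8, -0.9, 1.0]
width: 0.499
finger_force: 1.3
[-2.80117898 -0.93371977  0.99651177] [-0.20940985  0.27007042 -0.01019593]
0.85 [0.6651 0.0794 0.112 ]
0.71 [0.4532 0.105  0.112 ]
0.65 [ 0.5368 -0.0741  0.112 ]
```

The ring follows, about 38° so far. I continue round the arc.

```bash
python3 -m crank '[{"dx":-0.03,"dy":0.37,"dz":0,"ax":0,"ay":0,"az":9},{"dx":-0.11,"dy":0.72,"dz":0,"ax":0,"ay":0,"az":18},{"dx":-0.26,"dy":1.06,"dz":0,"ax":0,"ay":0,"az":27},{"dx":-0.45,"dy":1.38,"dz":0,"ax":0,"ay":0,"az":36},{"dx":-0.69,"dy":1.65,"dz":0,"ax":0,"ay":0,"az":45},{"dx":-0.96,"dy":1.89,"dz":0,"ax":0,"ay":0,"az":54},{"dx":-1.28,"dy":2.08,"dz":0,"ax":0,"ay":0,"az":63},{"dx":-1.62,"dy":2.23,"dz":0,"ax":0,"ay":0,"az":72},{"dx":-1.97,"dy":2.31,"dz":0,"ax":0,"ay":0,"az":81},{"dx":-2.34,"dy":2.34,"dz":0,"ax":0,"ay":0,"az":90}]' 0.5
python3 -m crank '[{"dx":-0.03,"dy":0.37,"dz":0,"ax":0,"ay":0,"az":9},{"dx":-0.11,"dy":0.72,"dz":0,"ax":0,"ay":0,"az":18},{"dx":-0.26,"dy":1.06,"dz":0,"ax":0,"ay":0,"az":27},{"dx":-0.45,"dy":1.38,"dz":0,"ax":0,"ay":0,"az":36},{"dx":-0.69,"dy":1.65,"dz":0,"ax":0,"ay":0,"az":45},{"dx":-0.96,"dy":1.89,"dz":0,"ax":0,"ay":0,"az":54},{"dx":-1.28,"dy":2.08,"dz":0,"ax":0,"ay":0,"az":63},{"dx":-1.62,"dy":2.23,"dz":0,"ax":0,"ay":0,"az":72},{"dx":-1.97,"dy":2.31,"dz":0,"ax":0,"ay":0,"az":81},{"dx":-2.34,"dy":2.34,"dz":0,"ax":0,"ay":0,"az":90}]' 0.5
python3 - <<'E'
from h import *
s=env.state();p=env.read_camera("side");print(s["force"],s["q"])
for d in env.pinpoint(p,"handle0"): print(round(d["confidence"],2),onz(p,d["point"],.112).round(4))
for d in env.pinpoint(p,"lid"): print(round(d["confidence"],2),d["point"],proj(p,[.555,.035,.155]))
E
```

```text
clock: 16.2
tcp_pos: [0.6373, 0.1172, 0.1001]
tool_rot: [[0.708, 0.706, -0.001], [0.706, -0.708, 0.001], [0.0, -0.001, -1.0]]
force: [-0.9, 2.0, 0.0]
width: 0.503
finger_force: 1.2
clock: 17.45
tcp_pos: [0.6366, -0.0486, 0.1001]
tool_rot: [[0.706, -0.708, -0.0], [-0.708, -0.706, 0.001], [-0.001, -0.0, -1.0]]
force: [0.4, 2.6, 0.6]
width: 0.501
finger_force: 1.1
[0.43928014 2.63317665 0.61956081] [-2.61594941e-01  6.52378883e-01  1.23365955e+00  8.42671195e-04
  1.25596504e+00  2.09603028e+00]
0.95 [0.5815 0.1381 0.112 ]
0.8 [ 0.6432 -0.0531  0.112 ]
0.61 [0.4363 0.0007 0.112 ]
0.5 [164.2, 227.6] [np.float64(158.9), np.float64(229.3)]
0.22 [145.1, 259.9] [np.float64(158.9), np.float64(229.3)]
```

```bash
python3 -m crank '[{"dx":-0.03,"dy":0.37,"dz":0,"ax":0,"ay":0,"az":9},{"dx":-0.11,"dy":0.72,"dz":0,"ax":0,"ay":0,"az":18},{"dx":-0.26,"dy":1.06,"dz":0,"ax":0,"ay":0,"az":27},{"dx":-0.26,"dy":1.06,"dz":0,"ax":0,"ay":0,"az":27}]' 0.5
python3 -m crank '[{"dx":0,"dy":-0.1,"dz":0,"ax":0,"ay":0,"az":0},{"dx":0,"dy":-0.16,"dz":-0.2,"ax":0,"ay":0,"az":0},{"dx":0,"dy":-0.16,"dz":-0.8,"ax":0,"ay":0,"az":0},{"dx":0,"dy":-0.16,"dz":-1.6,"ax":0,"ay":0,"az":0},{"dx":0,"dy":-0.16,"dz":-2.2,"ax":0,"ay":0,"az":0},{"dx":0,"dy":-0.16,"dz":-2.2,"ax":0,"ay":0,"az":0}]' 0.5
python3 - <<'E'
from h import *
s=env.state();a=env.read_camera("top");p=env.read_camera("side");print(s["force"],s["tcp_pos"],s["tool_rot"],s["q"])
for c in (a,p):
  for d in env.pinpoint(c,"handle0"):
    X=onz(c,d["point"],.112); print(round(d["confidence"],2),X.round(4),np.degrees(np.arctan2(X[1]-.035,X[0]-.555)).round(1),np.hypot(X[1]-.035,X[0]-.555).round(3))
E
```

```text
clock: 18.1
tcp_pos: [0.5905, -0.0763, 0.1005]
tool_rot: [[0.313, -0.95, -0.0], [-0.95, -0.313, -0.0], [0.0, 0.0, -1.0]]
force: [-1.0, -0.8, -0.9]
width: 0.501
finger_force: 0.0
clock: 18.85
tcp_pos: [0.5995, -0.0738, 0.2129]
tool_rot: [[0.311, -0.951, 0.005], [-0.951, -0.311, -0.002], [0.003, -0.004, -1.0]]
force: [-0.3, 0.4, -0.2]
width: 0.496
finger_force: 0.0
[-0.26189446  0.39188447 -0.223071  ] [ 0.59950607 -0.07378134  0.21289596] [[ 0.3105558  -0.95054086  0.00521217]
 [-0.95054965 -0.31056799 -0.00169889]
 [ 0.0032336  -0.00442682 -0.99998497]] [-3.18236984e-01  4.91785420e-01  1.18810706e+00  1.73744289e-05
  1.45621812e+00  2.50756717e+00]
0.9 [ 0.5987 -0.0776  0.112 ] -68.8 0.121
0.83 [0.6284 0.1333 0.112 ] 53.3 0.123
0.87 [0.4355 0.0437 0.112 ] 175.8 0.12
0.83 [ 0.5962 -0.0729  0.112 ] -69.1 0.116
0.7 [ 0.6554 -0.3882  0.112 ] -76.7 0.435
0.57 [0.6259 0.1208 0.112 ] 50.4 0.111
```

Handles are now at about -66.5°, 53.5° and 173.5°, so the ring has turned about 246°. I unwind the wrist at height and go to the handle at 173.5°.

```bash
python3 -m crank '[{"dx":-0.33,"dy":0.23,"dz":0,"ax":0,"ay":0,"az":-10.5},{"dx":-0.66,"dy":0.46,"dz":0,"ax":0,"ay":0,"az":-21},{"dx":-1,"dy":0.69,"dz":0,"ax":0,"ay":0,"az":-31.5},{"dx":-1.33,"dy":0.92,"dz":0,"ax":0,"ay":0,"az":-42},{"dx":-1.66,"dy":1.15,"dz":0,"ax":0,"ay":0,"az":-52.5},{"dx":-2,"dy":1.38,"dz":0,"ax":0,"ay":0,"az":-63},{"dx":-2.33,"dy":1.61,"dz":0,"ax":0,"ay":0,"az":-73.5},{"dx":-2.66,"dy":1.84,"dz":0,"ax":0,"ay":0,"az":-84},{"dx":-3,"dy":2.07,"dz":0,"ax":0,"ay":0,"az":-94.5},{"dx":-3.31,"dy":2.29,"dz":0,"ax":0,"ay":0,"az":-105}]' 0.5
python3 -m crank '[{"dx":0,"dy":0,"dz":0,"ax":0,"ay":0,"az":-10},{"dx":0,"dy":0,"dz":0,"ax":0,"ay":0,"az":-20},{"dx":0,"dy":0,"dz":0,"ax":0,"ay":0,"az":-30},{"dx":0,"dy":0,"dz":0,"ax":0,"ay":0,"az":-40},{"dx":0,"dy":0,"dz":0,"ax":0,"ay":0,"az":-50},{"dx":0,"dy":0,"dz":0,"ax":0,"ay":0,"az":-60},{"dx":0,"dy":0,"dz":0,"ax":0,"ay":0,"az":-70},{"dx":0,"dy":0,"dz":0,"ax":0,"ay":0,"az":-80},{"dx":0,"dy":0,"dz":0,"ax":0,"ay":0,"az":-90},{"dx":0,"dy":0,"dz":0,"ax":0,"ay":0,"az":-100}]' 0.5
python3 -m crank '[{"dx":0,"dy":0,"dz":0,"ax":0,"ay":0,"az":-10},{"dx":0,"dy":0,"dz":0,"ax":0,"ay":0,"az":-20},{"dx":0,"dy":0,"dz":0,"ax":0,"ay":0,"az":-30},{"dx":0,"dy":0,"dz":0,"ax":0,"ay":0,"az":-40.5},{"dx":0,"dy":0,"dz":0,"ax":0,"ay":0,"az":-40.5},{"dx":0,"dy":0,"dz":0,"ax":0,"ay":0,"az":-40.5}]' 0.5
python3 - <<'E'
from h import *
s=env.state();p=env.read_camera("side");print(s["tcp_pos"],s["q"])
for d in env.pinpoint(p,"handle0"):
    X=onz(p,d["point"],.112); print(round(d["confidence"],2),X.round(4),np.degrees(np.arctan2(X[1]-.035,X[0]-.555)).round(1),np.hypot(X[1]-.035,X[0]-.555).round(3))
E
```

```text
clock: 20.3
tcp_pos: [0.4374, 0.0487, 0.2094]
tool_rot: [[0.835, 0.55, -0.002], [0.55, -0.835, 0.0], [-0.001, -0.001, -1.0]]
force: [0.3, 0.1, 0.0]
width: 0.503
finger_force: 0.0
clock: 21.55
tcp_pos: [0.438, 0.0483, 0.2094]
tool_rot: [[-0.686, 0.727, -0.002], [0.727, 0.686, 0.0], [0.002, -0.001, -1.0]]
force: [0.4, -0.2, 0.1]
width: 0.5
finger_force: 0.0
clock: 22.3
tcp_pos: [0.4382, 0.0483, 0.2098]
tool_rot: [[-0.993, 0.117, -0.001], [0.117, 0.993, 0.0], [0.001, 0.0, -1.0]]
force: [0.1, -0.3, -0.3]
width: 0.501
finger_force: 0.0
[0.43817214 0.04827948 0.20984918] [-1.60089101e-01  2.16992642e-01  1.62975054e+00  3.93832206e-05
  1.29575434e+00 -1.61351541e+00]
0.98 [0.6249 0.124  0.112 ] 51.9 0.113
0.95 [ 0.5959 -0.0717  0.112 ] -69.0 0.114
0.68 [0.4348 0.0548 0.112 ] 170.6 0.122
```

```bash
python3 -m crank '[{"dx":0,"dy":0,"dz":0.5,"ax":0,"ay":0,"az":0},{"dx":0,"dy":0,"dz":1.0,"ax":0,"ay":0,"az":0},{"dx":0,"dy":0,"dz":1.5,"ax":0,"ay":0,"az":0},{"dx":0,"dy":0,"dz":1.7,"ax":0,"ay":0,"az":0},{"dx":0,"dy":0,"dz":1.7,"ax":0,"ay":0,"az":0}]' 0.5
python3 -m crank '[{"dx":0,"dy":0,"dz":0.15,"ax":0,"ay":0,"az":0},{"dx":0,"dy":0,"dz":0.3,"ax":0,"ay":0,"az":0},{"dx":0,"dy":0,"dz":0.48,"ax":0,"ay":0,"az":0},{"dx":0,"dy":0,"dz":0.48,"ax":0,"ay":0,"az":0}]' 0.5
python3 -m crank '[{"dx":-0.03,"dy":0.37,"dz":0,"ax":0,"ay":0,"az":9},{"dx":-0.11,"dy":0.72,"dz":0,"ax":0,"ay":0,"az":18},{"dx":-0.26,"dy":1.06,"dz":0,"ax":0,"ay":0,"az":27},{"dx":-0.45,"dy":1.38,"dz":0,"ax":0,"ay":0,"az":36},{"dx":-0.69,"dy":1.65,"dz":0,"ax":0,"ay":0,"az":45},{"dx":-0.96,"dy":1.89,"dz":0,"ax":0,"ay":0,"az":54},{"dx":-1.28,"dy":2.08,"dz":0,"ax":0,"ay":0,"az":63},{"dx":-1.62,"dy":2.23,"dz":0,"ax":0,"ay":0,"az":72},{"dx":-1.97,"dy":2.31,"dz":0,"ax":0,"ay":0,"az":81},{"dx":-2.34,"dy":2.34,"dz":0,"ax":0,"ay":0,"az":90}]' 0.5
python3 - <<'E'
from h import *
s=env.state();p=env.read_camera("side");print(s["tcp_pos"],s["q"])
for d in env.pinpoint(p,"handle0"):
    X=onz(p,d["point"],.112); print(round(d["confidence"],2),X.round(4),np.degrees(np.arctan2(X[1]-.035,X[0]-.555)).round(1),np.hypot(X[1]-.035,X[0]-.555).round(3))
E
```

```text
clock: 23.02
tcp_pos: [0.4383, 0.0482, 0.1252]
tool_rot: [[-0.993, 0.114, -0.001], [0.114, 0.993, 0.0], [0.001, 0.0, -1.0]]
force: [-0.2, -0.1, -0.3]
width: 0.499
finger_force: 0.0
clock: 23.52
tcp_pos: [0.438, 0.0483, 0.1006]
tool_rot: [[-0.993, 0.114, -0.001], [0.114, 0.994, 0.0], [0.001, 0.0, -1.0]]
force: [-0.0, -0.2, -0.7]
width: 0.504
finger_force: 0.0
clock: 24.78
tcp_pos: [0.5675, 0.1519, 0.101]
tool_rot: [[0.118, 0.993, -0.002], [0.993, -0.118, 0.001], [0.0, -0.002, -1.0]]
force: [-2.4, 0.5, 0.4]
width: 0.5
finger_force: 1.3
[0.56753711 0.15186696 0.10101384] [5.97237847e-02 5.74452443e-01 1.39079333e+00 9.55846610e-04
 1.17848835e+00 1.78050741e-01]
0.89 [ 0.4492 -0.0318  0.112 ] -147.7 0.125
0.7 [0.5455 0.1684 0.112 ] 94.1 0.134
0.65 [ 0.6619 -0.0133  0.112 ] -24.3 0.117
```

```bash
python3 -m crank '[{"dx":-0.01,"dy":0.18,"dz":0,"ax":0,"ay":0,"az":4.5},{"dx":-0.03,"dy":0.37,"dz":0,"ax":0,"ay":0,"az":9},{"dx":-0.06,"dy":0.55,"dz":0,"ax":0,"ay":0,"az":13.5},{"dx":-0.11,"dy":0.72,"dz":0,"ax":0,"ay":0,"az":18},{"dx":-0.15,"dy":0.82,"dz":0,"ax":0,"ay":0,"az":20.5}]' 0.5
python3 -m crank '[{"dx":0,"dy":0.1,"dz":0,"ax":0,"ay":0,"az":2.5},{"dx":-0.01,"dy":0.2,"dz":0,"ax":0,"ay":0,"az":5}]' 0.5
python3 -m crank '[{"dx":0,"dy":0.1,"dz":0,"ax":0,"ay":0,"az":2.5},{"dx":-0.01,"dy":0.2,"dz":0,"ax":0,"ay":0,"az":5}]' 0.5
```

```text
clock: 25.5
tcp_pos: [0.6069, 0.1395, 0.1011]
tool_rot: [[0.453, 0.892, -0.001], [0.892, -0.453, 0.001], [0.0, -0.002, -1.0]]
force: [-1.1, 3.9, -0.8]
width: 0.5
finger_force: 1.4
clock: 25.75
tcp_pos: [0.6155, 0.1347, 0.1011]
tool_rot: [[0.528, 0.849, -0.001], [0.849, -0.528, 0.001], [0.0, -0.002, -1.0]]
force: [-1.8, 3.7, -0.2]
width: 0.498
finger_force: 1.4
clock: 26.0
tcp_pos: [0.6238, 0.129, 0.1011]
tool_rot: [[0.6, 0.8, -0.001], [0.8, -0.6, 0.001], [0.0, -0.002, -1.0]]
force: [-0.6, 3.1, -1.2]
width: 0.497
finger_force: 1.4
```

```bash
python3 -m crank '[{"dx":0,"dy":0.1,"dz":0,"ax":0,"ay":0,"az":2.5},{"dx":-0.01,"dy":0.2,"dz":0,"ax":0,"ay":0,"az":5}]' 0.5
python3 -m crank '[{"dx":0,"dy":0.1,"dz":0,"ax":0,"ay":0,"az":2.5},{"dx":-0.01,"dy":0.2,"dz":0,"ax":0,"ay":0,"az":5}]' 0.5
python3 - <<'E'
from h import *
p=env.read_camera("side")
for d in env.pinpoint(p,"handle0"):
    X=onz(p,d["point"],.112); print(round(d["confidence"],2),X.round(4),np.degrees(np.arctan2(X[1]-.035,X[0]-.555)).round(1),np.hypot(X[1]-.035,X[0]-.555).round(3))
E
```

```text
clock: 26.25
tcp_pos: [0.6315, 0.1226, 0.1011]
tool_rot: [[0.667, 0.745, -0.001], [0.745, -0.667, 0.001], [0.0, -0.001, -1.0]]
force: [-1.1, 4.2, -0.5]
width: 0.498
finger_force: 1.4
clock: 26.5
tcp_pos: [0.6387, 0.1156, 0.1012]
tool_rot: [[0.73, 0.684, -0.001], [0.684, -0.73, 0.001], [0.0, -0.001, -1.0]]
force: [-0.5, 3.8, -0.9]
width: 0.499
finger_force: 1.5
0.94 [0.6348 0.1159 0.112 ] 45.4 0.114
0.89 [ 0.6024 -0.0724  0.112 ] -66.2 0.117
0.61 [0.4292 0.0562 0.112 ] 170.4 0.128
```

```bash
for i in 1; do :; done; python3 -m crank '[{"dx":0,"dy":0.1,"dz":0,"ax":0,"ay":0,"az":2.5},{"dx":-0.01,"dy":0.2,"dz":0,"ax":0,"ay":0,"az":5}]' 0.5
python3 -m crank '[{"dx":0,"dy":0.1,"dz":0,"ax":0,"ay":0,"az":2.5},{"dx":-0.01,"dy":0.2,"dz":0,"ax":0,"ay":0,"az":5}]' 0.5
```

```text
clock: 26.85
tcp_pos: [0.6453, 0.1075, 0.1012]
tool_rot: [[0.788, 0.616, -0.001], [0.616, -0.788, 0.0], [-0.0, -0.001, -1.0]]
force: [-1.3, 3.2, -1.1]
width: 0.5
finger_force: 1.6
clock: 27.1
tcp_pos: [0.6514, 0.0991, 0.1012]
tool_rot: [[0.839, 0.543, -0.0], [0.543, -0.839, 0.0], [-0.0, -0.001, -1.0]]
force: [-0.8, 3.6, -0.9]
width: 0.5
finger_force: 1.8
```

```bash
python3 -m crank '[{"dx":0,"dy":0.1,"dz":0,"ax":0,"ay":0,"az":2.5},{"dx":-0.01,"dy":0.2,"dz":0,"ax":0,"ay":0,"az":5}]' 0.5
```

```text
clock: 27.35
tcp_pos: [0.6567, 0.0902, 0.1012]
tool_rot: [[0.884, 0.467, -0.0], [0.467, -0.884, 0.0], [0.0, -0.0, -1.0]]
force: [-0.5, 3.6, 0.4]
width: 0.5
finger_force: 2.0
```

```bash
python3 -m crank '[{"dx":0,"dy":0.1,"dz":0,"ax":0,"ay":0,"az":2.5},{"dx":0,"dy":0.1,"dz":0,"ax":0,"ay":0,"az":2.5}]' 0.5
python3 -m crank '[{"dx":0,"dy":0.1,"dz":0,"ax":0,"ay":0,"az":2.5},{"dx":0,"dy":0.1,"dz":0,"ax":0,"ay":0,"az":2.5}]' 0.5
```

```text
clock: 27.6
tcp_pos: [0.658, 0.0871, 0.1011]
tool_rot: [[0.903, 0.429, -0.003], [0.429, -0.903, 0.003], [-0.001, -0.003, -1.0]]
force: [-5.3, 9.0, 1.2]
width: 0.498
finger_force: 5.4
clock: 27.85
tcp_pos: [0.6574, 0.0866, 0.1008]
tool_rot: [[0.92, 0.392, -0.009], [0.392, -0.92, 0.008], [-0.005, -0.011, -1.0]]
force: [-16.7, 23.9, 7.5]
width: 0.506
finger_force: 14.7
```

```bash
python3 -m crank '[{"dx":0,"dy":0.1,"dz":0,"ax":0,"ay":0,"az":2.5},{"dx":0,"dy":0.1,"dz":0,"ax":0,"ay":0,"az":2.5}]' 0.5
```

```text
clock: 28.1
tcp_pos: [0.6566, 0.0861, 0.1006]
tool_rot: [[0.935, 0.353, -0.016], [0.354, -0.935, 0.015], [-0.01, -0.019, -1.0]]
force: [-28.0, 41.2, 11.1]
width: 0.504
finger_force: 24.2
```

The ring is at its stop: the tool stands still while the force climbs. I back off to the middle of the gap and rise clear.

```bash
python3 -m crank '[{"dx":0,"dy":-0.15,"dz":0,"ax":0,"ay":0,"az":-3},{"dx":0,"dy":-0.3,"dz":0,"ax":0,"ay":0,"az":-6},{"dx":0,"dy":-0.35,"dz":0,"ax":0,"ay":0,"az":-7},{"dx":0,"dy":-0.35,"dz":0,"ax":0,"ay":0,"az":-7}]' 0.5
python3 -m crank '[{"dx":0,"dy":0,"dz":-0.3,"ax":0,"ay":0,"az":0},{"dx":0,"dy":0,"dz":-1,"ax":0,"ay":0,"az":0},{"dx":0,"dy":0,"dz":-2,"ax":0,"ay":0,"az":0},{"dx":0,"dy":0,"dz":-3,"ax":0,"ay":0,"az":0},{"dx":0.3,"dy":0.3,"dz":-3.2,"ax":0,"ay":0,"az":0},{"dx":0.3,"dy":0.3,"dz":-3.2,"ax":0,"ay":0,"az":0}]' 0.5
python3 - <<'E'
from h import *
p=env.read_camera("side");print(env.state()["force"])
for d in env.pinpoint(p,"handle0"):
    X=onz(p,d["point"],.112); print(round(d["confidence"],2),X.round(4),np.degrees(np.arctan2(X[1]-.035,X[0]-.555)).round(1),np.hypot(X[1]-.035,X[0]-.555).round(3))
save(p,"k.png",(70,270,120,330),3)
E
```

```text
clock: 28.6
tcp_pos: [0.6572, 0.0926, 0.1014]
tool_rot: [[0.888, 0.46, 0.001], [0.46, -0.888, -0.001], [0.0, 0.001, -1.0]]
force: [-0.5, 0.0, 0.4]
width: 0.5
finger_force: 0.0
clock: 29.35
tcp_pos: [0.6779, 0.086, 0.2624]
tool_rot: [[0.888, 0.46, 0.002], [0.46, -0.888, -0.0], [0.002, 0.001, -1.0]]
force: [0.5, 0.1, -0.6]
width: 0.503
finger_force: 0.0
[ 0.02464858 -0.42770987 -0.48451836]
0.76 [0.4486 0.1004 0.112 ] 148.4 0.125
0.63 [0.6507 0.1108 0.112 ] 38.4 0.122
0.59 [ 0.5584 -0.0787  0.112 ] -88.3 0.114
0.56 [0.652  0.1482 0.112 ] 49.4 0.149
```

View pics/k.png

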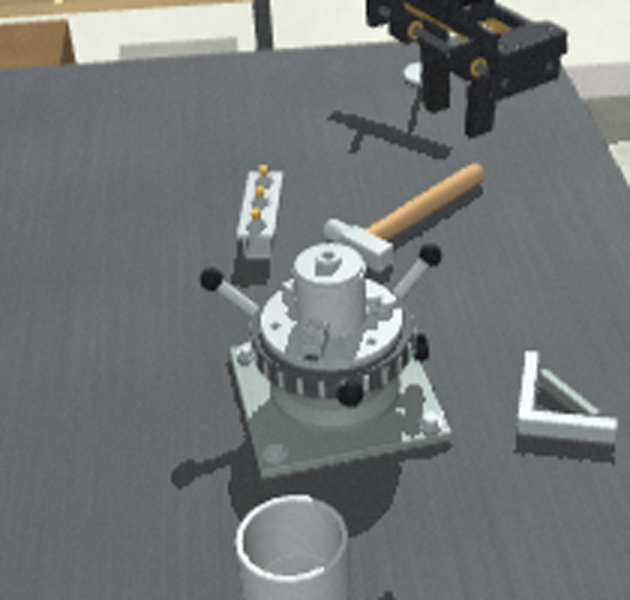

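The tank stands in the jaws with its lid on (crop (285, 330)), the jaws are against it, the bystanders are in place and the gripper is clear. The ring has turned about 388°, which agrees with the stop.

```bash
python3 -c "
from rig import env
print(env.finish_job())"
```

```text
the job is handed in; nothing more can be done
None
```

I handed the job in at about 29 s: the tank stands centred in the chuck with its lid on, the scroll ring was pushed clockwise to its stop so the jaws grip the tank, and the gripper is clear; no verdict came back.

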